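Bring the tube rotator's wheel to its loading position

TASK

The sloping wheel of the bench tube rotator has been left turned away from its loading position. Push it round by its spokes with a fingertip, one spoke after another between the fixed bridge arms, until the T-shaped stem on its rim points straight up the slope at the fixed pointer, and leave the wheel at rest there. Do not push on the stem itself, and do not lift or shift anything: leave the media bottle, wipes tub, cuvette, loose cap and timer that stand around it where they are.

Things in the scene. Friction and masses are not known exactly. Their poses are not given: they have to be found in the camera images.
- rotator: The tube rotator's fixed stand: foot plate 270 x 250 mm, white housing, grey round deck of 344 mm diameter sloping 30 degrees, rising away from the robot. Origin: centre of the underside; x to its back (uphill), y to its left, z up. Yaw and place vary. In this frame uphill in the wheel's plane is (cos 30, 0, sin 30) and the plane's normal, up towards the robot, (-sin 30, 0, cos 30).
- hub (a point): Centre of the wheel, on its axis and in its mid-plane, 150 mm above the worktop. The deck's upper face lies 44 mm below the mid-plane.
- bridge (a point): Top of the fixed hub cap (15 mm radius), 19 mm above the mid-plane, from which three fixed flat arms 12 mm wide reach over the wheel to feet at 159 to 169 mm radius, 10 to 17 mm above the mid-plane. Seen square onto the wheel they lie 48 degrees left of uphill, 48 degrees right of it, and straight downhill, leaving open windows of 131, 131 and 97 degrees.
- wheel (a joint): Wheel angle (rad): 0 with the stem straight uphill at the pointer; grows counter-clockwise seen from the robot's side (stem leaning left). No end stops (2 pi is the pointer again); balanced, stays where it is left: dry friction 0.14 N m, about 2 N at mid-spoke, little damping. Starts more than 100 degrees from the pointer.
- spoke (a point): Middle of the spoke that carries the stem, 80 mm from the hub. The wheel's five white spokes, 72 degrees apart, each 10 mm wide and 12 mm thick (6 mm either side of the mid-plane), between the hub (20 mm radius) and the white round rim (112 mm inner, 124 mm outer radius, 12 mm thick). Turns with the wheel.
- stem_tip (a point): Outer end of the white stem, on its axis, 150 mm from the hub. The stem, 12 mm diameter with a crossbar (34 mm wide, 12 mm thick) at its outer end like a T, is the only thing that projects from the rim: it runs outward from 120 to 150 mm radius at the end of one of the spokes. It must not be pushed.
- pointer (a point): Where the stem's tip must come: in the wheel's mid-plane, straight uphill of the hub at 150 mm, just inside the small metal fixed pointer at the deck's top edge.
- bottle: A white media bottle with a blue cap (70 mm diameter, 121 mm tall) standing to the left of the rotator. Origin at its underside. A bystander, loose; leave it alone.
- tub: A wipes tub (68 mm diameter, 137 mm tall) standing to the right of the rotator. Origin at its underside. A bystander, loose; leave it alone.
- cuvette: A clear cuvette (12 x 12 x 45 mm) standing in front of the rotator, left half. Origin at its underside. A bystander, loose; leave it alone.
- cap: A loose white screw cap (20 mm diameter, 13 mm tall) in front of the rotator, right half. Origin at its underside. A bystander, loose; leave it alone.
- timer: A white bench timer (62 x 68 x 18 mm) lying flat at the right edge, nearer the robot. Origin at its underside. A bystander, loose; leave it alone.

How it is judged (in metres and radians):
On the way:
1. A fingertip pushes a spoke and the wheel turns ((contact force between the fingers and wheel_c0 above 0.3 N or contact force between the fingers and wheel_c1 above 0.3 N or contact force between the fingers and wheel_c2 above 0.3 N or contact force between the fingers and wheel_c3 above 0.3 N or contact force between the fingers and wheel_c4 above 0.3 N) and distance of stem_tip from where it was at the start of the episode above 0.02 m), for 0.04 s.
At the end, for the whole second after the job is handed in: The stem's tip is within 16 mm of its place at the pointer (about 6 degrees either way) and the wheel is at rest (distance between stem_tip and pointer below 0.016 m and velocity of joint wheel between -0.05 and 0.05 rad/s); the robot touches nothing.
It fails at once if The stem is pushed (more than 1 N) (contact force between any of the fingers, the arm and wheel_c5 above 1 N or contact force between any of the fingers, the arm and wheel_c6 above 1 N).
It fails at once if A bystander is moved more than 15 mm or lifted (distance of any of bottle, tub, cuvette, cap, timer from where it was at the start of the episode above 0.015 m).
It also fails if it takes over 61 s, if anything falls off the work surface, if the arm or the gripper's body presses on something with over 40 N, if the wrist force passes 120 N, or if a joint passes its speed limit or range.

ROBOT

A 7-joint arm with a two-finger parallel gripper is mounted at the origin on a cart in front of the work surface, level with it; the furniture and walls round the work are solid. World frame = base frame: x ahead of the robot, y to its left, z up, the work surface at z = 0. Lengths are in mm, angles in degrees, forces in N, time in s.
With the tool pointing down it reaches from about 425 to 825 mm from the base axis. Payload 3.6 kg.
Tool frame: the origin (TCP) lies midway between the tips of the shut fingers; the grasp point (between the pads) lies ctrl.pinch_z behind it (ctrl.pinch_z is the distance from the TCP to the grasp point, in mm); z points along the fingers, y is the line along which they close (so a half turn about z gives the same grasp; the last joint's range is limited). The gripper opens to 85 mm and grips with 20 to 120 N. Pads are 22 mm wide; open, the fingers measure 114 mm over their backs; the gripper's body (76 mm by 85 mm) begins 54 mm behind the grasp point. The pads swing forward as they close: fully open they stand 13 mm farther back than shut.
Start: joints at [67.179, 35.231, -0.722, 81.555, 0.464, 63.22, -2.315], TCP at [236.15, -605.552, 191.297] pointing down, gripper open.
Joint ranges: [-178.69, 178.69], [-17.37, 117.87], [-77.05, 75.6], [15.02, 138.74], [-78.02, 258.01], [0.78, 113.62], [-162.83, 162.83]. Speed limits (degrees/s): [159.86, 159.86, 180, 180, 180, 180, 180].

INTERFACE

Orientations are given as [roll, pitch, yaw] about the fixed x, y, z axes, in that order (R = Rz(yaw) Ry(pitch) Rx(roll)).
In Python, from workcell import monitor, vision, ctrl gives the robot as it stands.
- The arm moves only by the tool send_rows, never from a script. Its argument "targets" is a list that holds one entry, the list of rows, each a list of 7 numbers: the shift along the tool's x, y, z in m, then the turn, a rotation vector about the tool's x, y, z in rad, then the gripper command: -1 is fully open, 1 is shut, values between are in proportion. In form: [[[dx, dy, dz, ax, ay, az, claw], ...]]. A call has 1 to 20 rows; each row is the pose to reach, as a shift and turn from the pose commanded when the call began, along the tool's axes at that moment; what a row does not reach only later rows make up. A row lasts 1/8 s, in which the tool goes at most 62.5 mm and 10.7 degrees, less where a joint would pass 70% of its speed; a pose out of reach is approached as far as the arm can. A call with a gripper value outside its range is refused whole. The fingers move at their own pace and stop on an object; "newtons" is the grip in N (left out, the last holds). Time passes only in rows, so rows that repeat a pose let the fingers close. It gives the time, the measured TCP pose, the force, the opening and the grip force at its end, in the units of the state.
- monitor.observe(): the state, without advancing time (a new reading comes with each control period).
- vision.grab_frame(name): name is "side" or "top"; returns a dict with "color" (480x640x3 uint8, blue, green, red), "z_map" (480x640 float32, mm along the optical axis (not along the pixel's ray), 0 where there is no reading), "fx", "fy", "cx", "cy" (pixels), "extrinsics" (4x4, takes a point from world to camera coordinates). Camera axes: x right, y up, looking along -z (the intrinsics and any distortion apply to the point x, -y, -z); pixel columns grow to the right and rows downward; lengths in mm; the calibration is good to about 2 mm. A picture is of the moment at which its call begins.
- ctrl.finish_job(): hands the job in; it is judged then, once.
The state is a dict: "t": time; "q": joint angles; "dq": joint speeds; "joint_torque": joint torques, N m; "ee_pos": TCP position; "orientation": TCP orientation; "wrist_force": force on the tool from outside, world axes, zero at the start; "ft_torque": the same for the moment, N m; "opening": finger opening in mm; "finger_force": force on a finger pad.
Only numpy, scipy, OpenCV 4.12 (cv2) and the standard library are available. Lean on these libraries where they do the work, as an engineer would, in place of code of your own. Each camera call takes 0.05 s, during which the arm holds its last target. There are 200 camera calls.

## Working session

There is one attempt and no reset: what is moved stays moved. The work goes in short steps, Python scripts to look and compute and a tool call to move; the robot and the scene stay as the last step left them, time stands still between calls to the robot, and variables do not carry over. Pictures are saved under pics/ and viewed, at most 10 in all, crops included, and the job is handed in when it is done.

Besides the shell and the picture viewer there is one more tool, called after "Emit:" in YAML: its name, and indented under it one key for each argument. send_rows: Moves the arm, as the interface text tells. Its arguments: {"type":"object","properties":{"targets":{"type":"array","items":{"type":"array","items":{"type":"array","items":{"type":"number"}}}},"newtons":{"type":"number"}},"required":["targets"]}

```bash
mkdir -p pics; ls
cat > h.py <<'E'
import numpy as np, cv2
from workcell import monitor, vision, ctrl
def grab(n,save=None):
    f=vision.grab_frame(n)
    if save: cv2.imwrite('pics/'+save,f['color'])
    return f
def cloud(f):
    z=f['z_map'].astype(float); v,u=np.mgrid[:480,:640]
    P=np.stack([(u-f['cx'])/f['fx']*z,-(v-f['cy'])/f['fy']*z,-z],-1)
    E=np.array(f['extrinsics']); 
    W=(P-E[:3,3])@E[:3,:3]
    W[z==0]=np.nan
    return W
E
python3 - <<'E'
from h import *
for n in('side','top'):
    f=grab(n,n+'0.png'); W=cloud(f)
    E=np.array(f['extrinsics']); print(n,-E[:3,:3].T@E[:3,3],f['fx'],np.isnan(W[...,0]).mean())
    np.savez(n+'0.npz',W=W,c=f['color'])
print(monitor.observe(),ctrl.pinch_z)
E
```

```text
pics
side [181.20003134 972.11972533 558.48847082] 465.29712664709996 0.004029947916666667
top [ 286.68783082  -10.68105108 1606.57339047] 579.1251594543583 0.003984375
{'t': 0.1, 'q': array([67.17923289, 35.28527659, -0.72345271, 81.63131185,  0.46469552,
       63.22003706, -2.31501961]), 'dq': array([-0.06140119, -0.13433625, -0.10532232, -0.25298766,  0.03387949,
        0.01780386, -0.04233601]), 'joint_torque': array([ 2.20022404e-03, -4.70379961e+01,  2.60487702e-01, -1.71570897e+01,
        1.00623193e-02,  5.85990332e-03,  3.78490498e-06]), 'ee_pos': array([ 235.86877019, -604.86011472,  190.24110134]), 'orientation': array([-1.79866268e+02,  1.87314442e-03,  2.13066556e+01]), 'wrist_force': array([0.58380413, 0.50397887, 0.21375454]), 'ft_torque': array([0.00457533, 0.03157351, 0.04160473]), 'finger_force': 0.0, 'opening': 85.78253297827156} 18.700000000000003
```

View pics/top0.png

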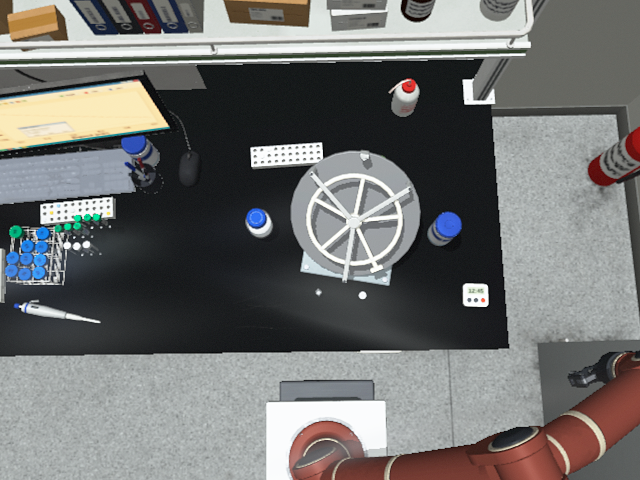

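View pics/side0.png

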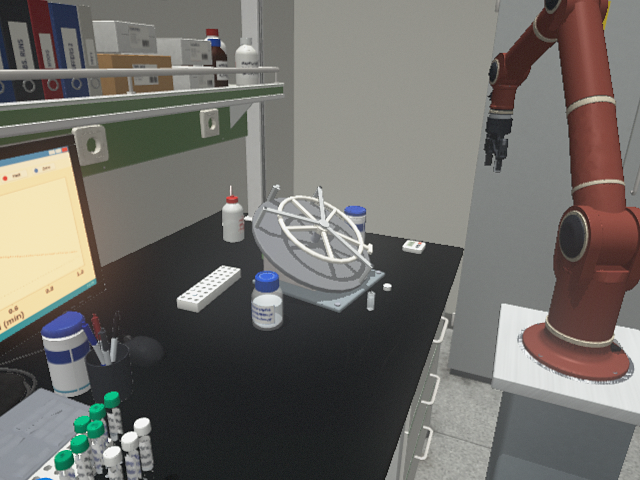

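The top view shows the wheel hub at about (355,222), the stem T at (376,267) (downhill right) and the pointer at (365,157). Next I'll get the frame from the deck plane and rim.

Run:
```python
from h import *
from scipy.optimize import least_squares
d=np.load('top0.npz'); W=d['W']; c=d['c'].astype(int)
v,u=np.mgrid[:480,:640]
roi=(np.hypot(u-355,v-218)<75)&np.isfinite(W[...,0])
sat=c.max(-1)-c.min(-1); br=c.mean(-1)
grey=roi&(sat<15)&(br>90)&(br<175)&(W[...,2]>15)
P=W[grey]
def fit(P):
    m=P.mean(0); return m,np.linalg.svd(P-m,full_matrices=False)[2][2]
m=np.median(P,0)
for t in(60,15,6,4,3):
    m0,n=(m,np.array([-.5,0,.866])) if t==60 else fit(P)
    P=P[np.abs((P-m0)@n)<t]
m0,n=fit(P); n*=np.sign(n[2])
print('deck n',n,'slope',np.degrees(np.arccos(n[2])),'yaw',np.degrees(np.arctan2(-n[1],-n[0])),len(P))
yaw=np.arctan2(-n[1],-n[0]); 
# impose slope 30
n=np.array([-.5*np.cos(yaw),-.5*np.sin(yaw),np.sqrt(3)/2]); 
U=np.array([np.cos(yaw)*.866,np.sin(yaw)*.866,.5]); L=np.cross(n,U)
h=(W-m0)@n
white=roi&(br>195)&(sat<20)
Q=W[white]; hq=h[white]; print('white h pct',np.percentile(hq,[5,25,50,75,95]))
# rim: white with height 44..56
s=white&(h>40)&(h<54); Q=W[s]; a=(Q-m0)@U; b=(Q-m0)@L
x0=[0,0]; 
def res(x): 
    r=np.hypot(a-x[0],b-x[1]); return (r-118)[(r>0)]
# initial centre from hub pixel
hp=W[222,355]; x0=[(hp-m0)@U,(hp-m0)@L]
k=np.ones(len(a),bool)
for it in range(5):
    r=np.hypot(a-x0[0],b-x0[1]); k=np.abs(r-118)<(15 if it<2 else 9)
    s_=least_squares(lambda x:np.hypot(a[k]-x[0],b[k]-x[1])-118,x0,loss='soft_l1'); x0=s_.x
rim_h=np.median(((Q-m0)@n)[k])
hub=m0+U*x0[0]+L*x0[1]+n*(rim_h-6)
hub2=m0+U*x0[0]+L*x0[1]+n*44
print('rim_h',rim_h,'hub',hub,hub2,k.sum(),np.std(np.hypot(a[k]-x0[0],b[k]-x0[1])))
# angles
D=W-hub2; aa=D@U; bb=D@L; hh=D@n; r=np.hypot(aa,bb); th=np.degrees(np.arctan2(bb,aa))
k=white&(r>132)&(r<160)&(hh>-12)&(hh<9); print('stem',np.c_[th[k],r[k],hh[k]].round()[:30])
k=roi&(r>35)&(r<105)&(hh>-12)&(hh<8)&(br>170); H,_=np.histogram(th[k],72,(-180,180));print('spokes',[(int(-177.5+5*i),int(x)) for i,x in enumerate(H) if x>12])
k=roi&(r>35)&(r<155)&(hh>9)&(hh<25); H,_=np.histogram(th[k],72,(-180,180));print('arms',[(int(-177.5+5*i),int(x)) for i,x in enumerate(H) if x>12])
# bystanders by height
np.savez('fr.npz',hub=hub2,U=U,L=L,n=n,yaw=yaw)
for nm,(uu,vv) in dict(bottle=(257,217),tub=(447,223),cuv=(319,292),cap=(362,295),timer=(475,294),pointer=(365,157)).items(): print(nm,W[vv,uu].round())
```

```text
deck n [-0.49289327  0.08777837  0.86565073] slope 30.04290671262607 yaw -10.097825892613383 5735
white h pct [-21.31166872  45.80046328  50.03267665  56.35989978  63.82510636]
rim_h 48.74454309230968 hub [612.90311358 -82.85403368 150.78913276] [612.28510875 -82.74397445 151.87639034] 1014 3.135857415704423
stem [[  -0.  160.    2.]
 [   0.  156.   -0.]
 [  -1.  157.    0.]
 [-145.  133.    4.]
 [-149.  134.    1.]
 [-148.  132.    8.]
 [-147.  133.    7.]
 [-146.  136.    4.]
 [-145.  137.    3.]
 [-143.  141.   -2.]
 [-142.  142.   -1.]
 [-141.  142.    3.]
 [-147.  136.    8.]
 [-146.  138.    5.]
 [-145.  139.    6.]
 [-144.  141.    3.]
 [-144.  142.    3.]
 [-142.  143.    5.]
 [-141.  143.    7.]
 [-149.  140.    2.]
 [-148.  140.    4.]
 [-147.  141.    3.]
 [-146.  143.    2.]
 [-145.  142.    6.]
 [-144.  144.    5.]
 [-143.  144.    8.]
 [-153.  143.   -6.]
 [-151.  141.    1.]
 [-151.  143.   -2.]
 [-149.  142.    2.]]
spokes [(-147, 48), (-142, 20), (-77, 45), (-72, 44), (-7, 22), (-2, 43), (67, 54), (72, 34), (137, 26), (142, 40), (147, 14)]
arms [(-177, 105), (-172, 17), (-147, 13), (-52, 95), (-47, 122), (42, 19), (47, 139), (52, 67), (67, 17), (142, 14), (177, 78)]
bottle [631. 170. 120.]
tub [ 602. -324.  138.]
cuv [439.  11.  39.]
cap [ 432. -107.    7.]
timer [ 428. -415.   15.]
pointer [ 752. -110.  235.]
```

```bash
cat >> h.py <<'E'
from scipy.spatial.transform import Rotation as Ro
try:
    F=np.load('fr.npz'); hub,U,L,n=[F[k] for k in('hub','U','L','n')]
except Exception: pass
def pose(th,r,h):
    a=np.radians(th); e=np.cos(a)*U+np.sin(a)*L; t=-np.sin(a)*U+np.cos(a)*L
    x=-t; z=-n; return hub+r*e+h*n, np.c_[x,np.cross(z,x),z]
def rows(targets,claw=1,start=None):
    s=monitor.observe(); p0=s['ee_pos']; R0=Ro.from_euler('xyz',s['orientation'],degrees=True).as_matrix()
    if start: p0,R0=start
    for p,R in targets:
        print(list((R0.T@(p-p0)/1000).round(3))+list(Ro.from_matrix(R0.T@R).as_rotvec().round(2))+[claw])
E
python3 - <<'E'
from h import *
p,R=pose(-158,88,110); print(p)
s=monitor.observe(); R0=Ro.from_euler('xyz',s['orientation'],degrees=True).as_matrix()
rows([(np.array([236,-605,330]),R0),(np.array([370,-350,330]),R0),(p,R)])
E
```

```text
[482.79308555 -93.16631859 206.34309515]
[np.float64(0.0), np.float64(-0.0), np.float64(-0.14), np.float64(0.0), np.float64(0.0), np.float64(0.0), 1]
[np.float64(0.218), np.float64(-0.189), np.float64(-0.139), np.float64(0.0), np.float64(0.0), np.float64(0.0), 1]
[np.float64(0.416), np.float64(-0.387), np.float64(-0.015), np.float64(-0.54), np.float64(0.18), np.float64(-1.37), 1]
```

Emit:
send_rows:
  targets:
    - [[0, 0, -0.05, 0, 0, 0, 1], [0, 0, -0.1, 0, 0, 0, 1], [0, 0, -0.14, 0, 0, 0, 1], [0.04, -0.035, -0.14, 0, 0, -0.1, 1], [0.08, -0.07, -0.14, 0, 0, -0.2, 1], [0.12, -0.105, -0.14, 0, 0, -0.3, 1], [0.16, -0.14, -0.14, 0, 0, -0.4, 1], [0.2, -0.175, -0.14, 0, 0, -0.5, 1], [0.24, -0.21, -0.14, -0.1, 0.03, -0.6, 1], [0.28, -0.25, -0.14, -0.2, 0.06, -0.75, 1], [0.32, -0.29, -0.13, -0.3, 0.1, -0.9, 1], [0.35, -0.32, -0.12, -0.38, 0.13, -1.05, 1], [0.38, -0.35, -0.11, -0.46, 0.16, -1.2, 1], [0.4, -0.37, -0.1, -0.54, 0.18, -1.37, 1], [0.416, -0.387, -0.08, -0.54, 0.18, -1.37, 1], [0.416, -0.387, -0.05, -0.54, 0.18, -1.37, 1], [0.416, -0.387, -0.015, -0.54, 0.18, -1.37, 1], [0.416, -0.387, -0.015, -0.54, 0.18, -1.37, 1], [0.416, -0.387, -0.015, -0.54, 0.18, -1.37, 1]]

```text
t: 2.48
ee_pos: [483.9, -93.7, 207.4]
orientation: [151.7, 10.7, 99.1]
wrist_force: [0.2, 0.2, 0.2]
opening: 0.1
finger_force: 0.0
```

Run:
```python
from h import *
rows([pose(-163,88,70),pose(-163,88,32),pose(-163,88,-14)]); print(monitor.observe()['q'].round())
```

```text
[np.float64(0.009), np.float64(-0.001), np.float64(0.04), np.float64(0.0), np.float64(-0.0), np.float64(0.09), 1]
[np.float64(0.009), np.float64(-0.001), np.float64(0.078), np.float64(0.0), np.float64(-0.0), np.float64(0.09), 1]
[np.float64(0.009), np.float64(-0.001), np.float64(0.124), np.float64(0.0), np.float64(-0.0), np.float64(0.09), 1]
[ 23.  10. -17. 132.  30.  10. -11.]
```

Emit:
send_rows:
  targets:
    - [[0.009, -0.001, 0.02, 0, 0, 0.09, 1], [0.009, -0.001, 0.05, 0, 0, 0.09, 1], [0.009, -0.001, 0.078, 0, 0, 0.09, 1], [0.009, -0.001, 0.078, 0, 0, 0.09, 1], [0.009, -0.001, 0.078, 0, 0, 0.09, 1]]

```text
t: 3.1
ee_pos: [512.0, -94.4, 140.6]
orientation: [152.8, 8.5, 94.6]
wrist_force: [0.1, 0.1, -0.8]
opening: -0.4
finger_force: 0.0
```

Run:
```python
from h import *
print(monitor.observe()['ee_pos'],pose(-163,88,32)[0])
a=grab('top')['color'][140:300,270:440]; b=grab('side')['color'][160:310,240:410]
cv2.imwrite('pics/a.png',np.hstack([cv2.resize(a,(400,376)),cv2.resize(b,(400,376))]))
rows([pose(-163,88,h) for h in(20,5,-14)])
```

```text
[512.02226216 -94.37452369 140.63858588] [520.2728728  -92.49064879 137.511794  ]
[np.float64(0.002), np.float64(0.008), np.float64(0.018), np.float64(-0.03), np.float64(0.0), np.float64(-0.0), 1]
[np.float64(0.002), np.float64(0.009), np.float64(0.033), np.float64(-0.03), np.float64(0.0), np.float64(-0.0), 1]
[np.float64(0.002), np.float64(0.009), np.float64(0.052), np.float64(-0.03), np.float64(0.0), np.float64(-0.0), 1]
```

View pics/a.png

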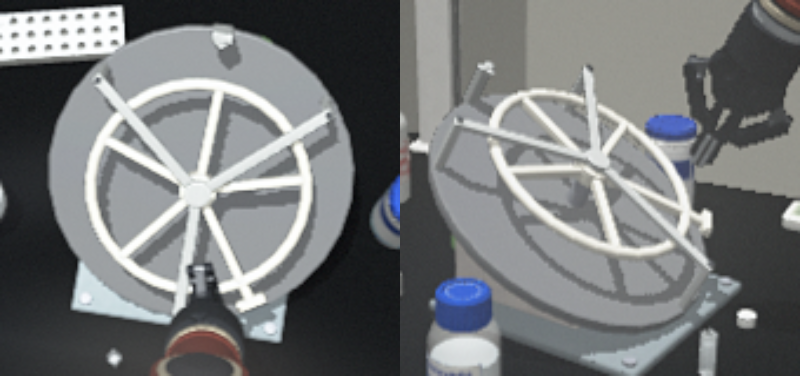

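The finger hangs between the lower bridge arm and the stem spoke, as intended. It stopped 10 mm short, probably at a joint limit, so I'll use less tilt.

```bash
cat >> h.py <<'E'
def pt(th,r,h,tilt,lean=0):
    p,R=pose(th,r,h); return p,Ro.from_rotvec(L*np.radians(30-tilt)).as_matrix()@R
E
python3 - <<'E'
from h import *
print(monitor.observe()['q'].round(1))
rows([pt(-163,84,32,12),pt(-163,84,10,12),pt(-163,84,-14,12)])
E
```

```text
[ 15.7  19.8 -11.9 132.8  93.6   6.8 -79.7]
[np.float64(0.002), np.float64(0.012), np.float64(0.006), np.float64(0.27), np.float64(0.09), np.float64(-0.0), 1]
[np.float64(0.002), np.float64(0.013), np.float64(0.028), np.float64(0.27), np.float64(0.09), np.float64(-0.0), 1]
[np.float64(0.002), np.float64(0.013), np.float64(0.052), np.float64(0.27), np.float64(0.09), np.float64(-0.0), 1]
```

Emit:
send_rows:
  targets:
    - [[0, 0, -0.03, 0, 0, 0, 1], [0, 0, -0.06, 0.1, 0.03, 0, 1], [0, 0, -0.06, 0.2, 0.06, 0, 1], [0, 0, -0.06, 0.27, 0.09, 0, 1], [0, 0, -0.06, 0.27, 0.09, 0, 1], [0, 0, -0.06, 0.27, 0.09, 0, 1]]

```text
t: 3.95
ee_pos: [484.0, -88.5, 193.0]
orientation: [168.5, 3.4, 96.2]
wrist_force: [0.1, -0.3, -0.6]
opening: -0.1
finger_force: 0.0
```

Run:
```python
from h import *
print(monitor.observe()['q'].round(1))
rows([pt(-163,84,50,12),pt(-163,84,32,12),pt(-163,84,10,12),pt(-163,84,-14,12)])
```

```text
[ 39.3  19.6 -42.  116.7  24.4  38.9 -10.9]
[np.float64(-0.003), np.float64(0.022), np.float64(0.044), np.float64(-0.0), np.float64(0.0), np.float64(-0.01), 1]
[np.float64(-0.005), np.float64(0.028), np.float64(0.061), np.float64(-0.0), np.float64(0.0), np.float64(-0.01), 1]
[np.float64(-0.006), np.float64(0.034), np.float64(0.082), np.float64(-0.0), np.float64(0.0), np.float64(-0.01), 1]
[np.float64(-0.009), np.float64(0.041), np.float64(0.104), np.float64(-0.0), np.float64(0.0), np.float64(-0.01), 1]
```

Emit:
send_rows:
  targets:
    - [[-0.002, 0.011, 0.022, 0, 0, 0, 1], [-0.003, 0.022, 0.044, 0, 0, 0, 1], [-0.005, 0.028, 0.061, 0, 0, 0, 1], [-0.005, 0.028, 0.061, 0, 0, 0, 1], [-0.006, 0.034, 0.082, 0, 0, 0, 1], [-0.008, 0.038, 0.093, 0, 0, 0, 1], [-0.009, 0.041, 0.104, 0, 0, 0, 1], [-0.009, 0.041, 0.104, 0, 0, 0, 1], [-0.009, 0.041, 0.104, 0, 0, 0, 1]]

```text
t: 5.08
ee_pos: [543.6, -95.9, 98.3]
orientation: [168.8, 3.5, 96.4]
wrist_force: [0.4, -0.3, -0.4]
opening: 0.4
finger_force: 0.0
```

Run:
```python
from h import *
print(monitor.observe()['q'].round(1), monitor.observe()['ee_pos']-pt(-163,84,-14,12)[0])
rows([pt(t,84,-14,12) for t in range(-159,-80,5)])
```

```text
[ 29.   31.7 -31.9 115.   37.   30.5 -21.5] [-2.77066087  0.07411336 -1.28917518]
[np.float64(-0.006), np.float64(0.003), np.float64(-0.001), np.float64(-0.0), np.float64(0.0), np.float64(-0.07), 1]
[np.float64(-0.014), np.float64(0.004), np.float64(-0.002), np.float64(-0.0), np.float64(0.0), np.float64(-0.16), 1]
[np.float64(-0.021), np.float64(0.005), np.float64(-0.003), np.float64(-0.0), np.float64(0.0), np.float64(-0.25), 1]
[np.float64(-0.028), np.float64(0.007), np.float64(-0.005), np.float64(-0.01), np.float64(0.0), np.float64(-0.33), 1]
[np.float64(-0.034), np.float64(0.009), np.float64(-0.006), np.float64(-0.01), np.float64(0.0), np.float64(-0.42), 1]
[np.float64(-0.041), np.float64(0.013), np.float64(-0.007), np.float64(-0.01), np.float64(0.0), np.float64(-0.51), 1]
[np.float64(-0.047), np.float64(0.016), np.float64(-0.009), np.float64(-0.01), np.float64(0.0), np.float64(-0.6), 1]
[np.float64(-0.053), np.float64(0.02), np.float64(-0.011), np.float64(-0.01), np.float64(-0.0), np.float64(-0.68), 1]
[np.float64(-0.058), np.float64(0.025), np.float64(-0.013), np.float64(-0.01),
[... 170 characters left out ...]
(-0.068), np.float64(0.035), np.float64(-0.017), np.float64(-0.01), np.float64(-0.0), np.float64(-0.95), 1]
[np.float64(-0.072), np.float64(0.041), np.float64(-0.019), np.float64(-0.01), np.float64(-0.0), np.float64(-1.03), 1]
[np.float64(-0.075), np.float64(0.047), np.float64(-0.022), np.float64(-0.01), np.float64(-0.0), np.float64(-1.12), 1]
[np.float64(-0.078), np.float64(0.053), np.float64(-0.024), np.float64(-0.01), np.float64(-0.0), np.float64(-1.21), 1]
[np.float64(-0.08), np.float64(0.06), np.float64(-0.026), np.float64(-0.01), np.float64(-0.0), np.float64(-1.29), 1]
[np.float64(-0.082), np.float64(0.067), np.float64(-0.028), np.float64(-0.01), np.float64(-0.0), np.float64(-1.38), 1]
```

Emit:
send_rows:
  targets:
    - [[-0.006, 0.003, -0.001, 0, 0, -0.07, 1], [-0.014, 0.004, -0.002, 0, 0, -0.16, 1], [-0.021, 0.005, -0.003, 0, 0, -0.25, 1], [-0.028, 0.007, -0.005, 0, 0, -0.33, 1], [-0.034, 0.009, -0.006, 0, 0, -0.42, 1], [-0.041, 0.013, -0.007, 0, 0, -0.51, 1], [-0.041, 0.013, -0.007, 0, 0, -0.51, 1]]

```text
t: 5.95
ee_pos: [559.7, -135.6, 110.4]
orientation: [171.9, 8.6, 125.2]
wrist_force: [0.1, 0.3, 0.3]
opening: -0.0
finger_force: 0.0
```

Run:
```python
from h import *
s=monitor.observe();print(s['q'].round(1), s['ee_pos']-pt(-134,84,-14,12)[0])
a=grab('top')['color'][140:300,270:440]; b=grab('side')['color'][160:310,240:410]
cv2.imwrite('pics/b.png',np.hstack([cv2.resize(a,(400,376)),cv2.resize(b,(400,376))]))
rows([pt(t,84,-14,12) for t in range(-129,-80,5)])
```

```text
[ 39.1  34.8 -42.2 110.5  41.9  37.1   7.8] [ 0.8453934  -0.98956865 -0.22545183]
[np.float64(-0.007), np.float64(-0.0), np.float64(-0.002), np.float64(-0.01), np.float64(-0.0), np.float64(-0.09), 1]
[np.float64(-0.014), np.float64(0.001), np.float64(-0.004), np.float64(-0.0), np.float64(-0.0), np.float64(-0.17), 1]
[np.float64(-0.021), np.float64(0.002), np.float64(-0.006), np.float64(-0.0), np.float64(-0.0), np.float64(-0.26), 1]
[np.float64(-0.028), np.float64(0.004), np.float64(-0.008), np.float64(-0.0), np.float64(-0.0), np.float64(-0.35), 1]
[np.float64(-0.034), np.float64(0.007), np.float64(-0.01), np.float64(-0.0), np.float64(-0.0), np.float64(-0.44), 1]
[np.float64(-0.04), np.float64(0.01), np.float64(-0.012), np.float64(-0.0), np.float64(-0.0), np.float64(-0.52), 1]
[np.float64(-0.046), np.float64(0.013), np.float64(-0.015), np.float64(-0.0), np.float64(-0.0), np.float64(-0.61), 1]
[np.float64(-0.052), np.float64(0.018), np.float64(-0.017), np.float64(-0.0), np.float64(-0.0), np.float64(-0.7), 1]
[np.float64(-0.057), np.float64(0.022), np.float64(-0.019), np.float64(-0.0), np.float64(-0.0), np.float64(-0.79), 1]
[np.float64(-0.062), np.float64(0.027), np.float64(-0.022), np.float64(-0.0), np.float64(-0.0), np.float64(-0.87), 1]
```

View pics/b.png

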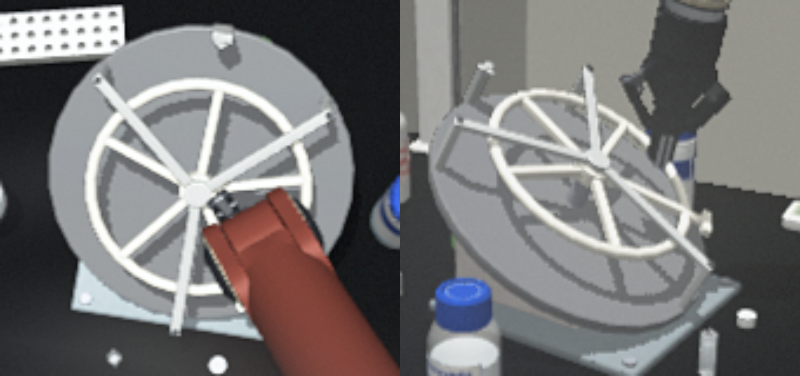

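The wheel has not turned, even though the finger should have crossed the spoke. I'll project the reported tip into both views and check it.

```bash
cat >> h.py <<'E'
def proj(f,p):
    E=np.array(f['extrinsics']); q=E[:3,:3]@np.array(p)+E[:3,3]
    return np.array([f['cx']+f['fx']*q[0]/-q[2], f['cy']-f['fy']*q[1]/-q[2], -q[2]])
E
python3 - <<'E'
from h import *
s=monitor.observe(); p=s['ee_pos']; R=Ro.from_euler('xyz',s['orientation'],degrees=True).as_matrix()
out=[]
for nm,(x,y) in dict(top=(310,180),side=(320,150)).items():
    f=grab(nm); im=f['color'].copy(); k=5
    c=cv2.resize(im[y:y+110,x:x+80],None,fx=k,fy=k,interpolation=cv2.INTER_CUBIC)
    for q,col in((p,(0,0,255)),(p-R[:,2]*60,(0,255,0)),(hub,(255,0,0)),(hub+80*(np.cos(np.radians(-146))*U+np.sin(np.radians(-146))*L),(255,0,255)),(hub+118*(np.cos(np.radians(-110))*U+np.sin(np.radians(-110))*L),(255,255,0))):
        z=proj(f,q); cv2.circle(c,(int((z[0]-x)*k),int((z[1]-y)*k)),4,col,-1)
        print(nm,z.round(1),f['z_map'][int(z[1]),int(z[0])])
    out.append(c)
cv2.imwrite('pics/c.png',np.hstack(out))
E
```

```text
top [ 373.4  242.5 1519.2] 1139.1626
top [ 374.5  243.  1459.3] 1138.381
top [ 353.8  219.6 1488.7] 1466.8411
top [ 367.   246.3 1508.8] 1132.9807
top [ 393.9  241.  1497.1] 1118.273
side [ 345.8  239.  1250.7] 1222.2849
side [ 350.7  219.2 1223.6] 1212.7288
side [ 320.4  227.2 1209.6] 1191.4832
side [ 347.6  238.8 1228.2] 1222.7292
side [ 352.6  225.7 1287. ] 1223.7771
```

View pics/c.png

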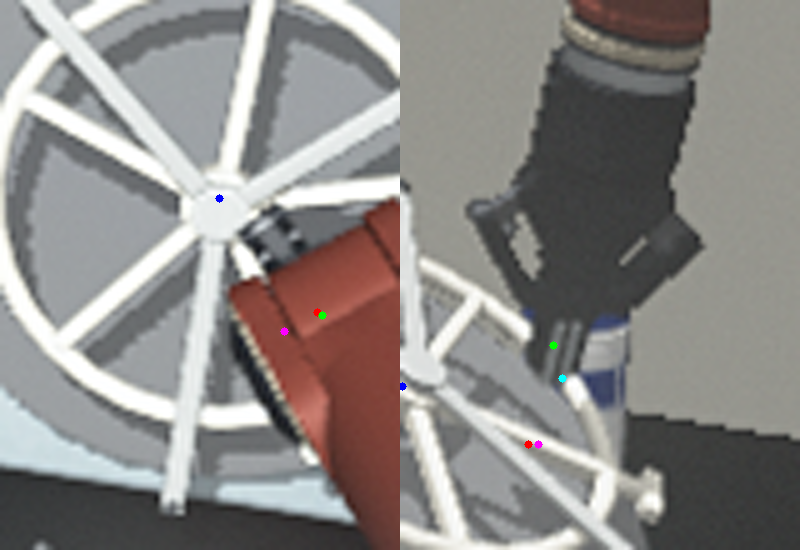

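Run:
```python
from h import *
s=monitor.observe(); p=s['ee_pos']; R=Ro.from_euler('xyz',s['orientation'],degrees=True).as_matrix()
f=grab('side'); W=cloud(f); T=(W-p)@R; br=f['color'].mean(-1)
k=(np.abs(T[...,0])<60)&(np.abs(T[...,1])<90)&(T[...,2]>-200)&(T[...,2]<20)&(br<110)
for z in range(-160,20,8):
    m=k&(T[...,2]>=z)&(T[...,2]<z+8)
    if m.sum()>2: print(z,m.sum(),np.percentile(T[m],[5,95],axis=0)[:,:2].round().tolist())
f2=grab('top'); print('tip a',proj(f,[512,-94.4,140.6]),proj(f2,[512,-94.4,140.6]))
print(s['q'],s['opening'])
for pix in((431,240),(432,226)): pass
W0=np.load('top0.npz')['W']; print('worktop z',np.nanmedian(W0[300:330,200:300,2]))
Ws=np.load('side0.npz')['W']; print(np.nanmedian(Ws[350:400,200:300,2]))
# hub frame check from the side view: cap top and rim
D=Ws-hub; h=D@n; r=np.hypot(D@U,D@L); c=np.load('side0.npz')['c'].mean(-1)
m=(r>112)&(r<124)&(np.abs(h)<30)&(c>190); print('side rim h',np.percentile(h[m],[10,50,90]),m.sum())
m=(r<13)&(h>0)&(h<35); print('cap h',np.percentile(h[m],[10,50,90]),m.sum())
m=(r>128)&(r<165)&(h<-30)&(h>-60); print('deck h',np.percentile(h[m],[10,50,90]),m.sum())
```

```text
-160 89 [[-0.0, -33.0], [13.0, 37.0]]
-152 109 [[4.0, -33.0], [18.0, 41.0]]
-144 111 [[2.0, -43.0], [19.0, 45.0]]
-136 131 [[-5.0, -55.0], [18.0, 59.0]]
-128 111 [[0.0, -52.0], [17.0, 54.0]]
-120 85 [[-6.0, -48.0], [18.0, 47.0]]
-112 86 [[-8.0, -43.0], [17.0, 42.0]]
-104 81 [[-12.0, -38.0], [13.0, 36.0]]
-96 84 [[-9.0, -32.0], [13.0, 29.0]]
-88 39 [[4.0, -23.0], [14.0, 23.0]]
-80 25 [[-0.0, -12.0], [10.0, 13.0]]
-72 23 [[-2.0, -11.0], [9.0, 13.0]]
-64 27 [[-1.0, -11.0], [10.0, 14.0]]
-56 22 [[-2.0, -10.0], [11.0, 13.0]]
-48 5 [[5.0, -4.0], [13.0, 5.0]]
-16 9 [[10.0, 77.0], [14.0, 88.0]]
-8 11 [[9.0, 78.0], [13.0, 89.0]]
0 10 [[-35.0, 78.0], [10.0, 90.0]]
8 14 [[-41.0, -51.0], [41.0, 85.0]]
16 7 [[-26.0, 37.0], [19.0, 80.0]]
tip a [ 358.30925124  235.86633108 1188.40686087] [ 359.20640417  258.79935598 1480.96491186]
[ 39.03055352  34.82620801 -42.14544374 110.60437573  41.87812363
  37.13047732   7.80812965] -0.12119558087856426
worktop z 0.6048941952302722
0.1929476459804828
side rim h [2.00525536 4.56798312 6.82847621] 583
cap h [17.22807556 18.3500753  19.8467498 ] 39
deck h [-46.33681592 -44.61031691 -42.70077313] 2304
```

The visible fingertips end about 45 mm short of the reported TCP along the tool axis, so the finger passed above the wheel. I'll check this against the start picture and re-plan with that offset.

```bash
cat >> h.py <<'E'
OFF=45
def tp(th,r,h,tilt):
    p,R=pt(th,r,h,tilt); return p+OFF*R[:,2],R
E
python3 - <<'E'
from h import *
Z=np.load('side0.npz'); W=Z['W']; p=np.array([235.9,-604.9,190.2]); R=Ro.from_euler('xyz',[-179.87,0,21.3],degrees=True).as_matrix()
T=(W-p)@R; k=(np.abs(T[...,0])<40)&(np.abs(T[...,1])<90)&(np.abs(T[...,2])<150); print('start tip tool z max',np.sort(T[k][:,2])[-8:])
rows([pt(-163,84,h,12) for h in (-14,)]+[tp(-163,84,h,12) for h in(30,15,0,-12)])
E
```

```text
start tip tool z max [-56.14124163 -56.09996485 -55.16918217 -54.49710732 -53.85625659
 -53.82081728 -53.57884761 -53.55879871]
[np.float64(0.04), np.float64(0.011), np.float64(0.006), np.float64(-0.01), np.float64(0.0), np.float64(0.51), 1]
[np.float64(0.05), np.float64(0.002), np.float64(0.009), np.float64(-0.01), np.float64(0.0), np.float64(0.51), 1]
[np.float64(0.046), np.float64(0.005), np.float64(0.024), np.float64(-0.01), np.float64(0.0), np.float64(0.51), 1]
[np.float64(0.043), np.float64(0.008), np.float64(0.038), np.float64(-0.01), np.float64(0.0), np.float64(0.51), 1]
[np.float64(0.04), np.float64(0.011), np.float64(0.049), np.float64(-0.01), np.float64(0.0), np.float64(0.51), 1]
```

Emit:
send_rows:
  targets:
    - [[0, 0, -0.02, 0, 0, 0, 1], [0.015, 0.001, -0.02, 0, 0, 0.17, 1], [0.03, 0.002, -0.02, 0, 0, 0.34, 1], [0.05, 0.002, -0.01, 0, 0, 0.51, 1], [0.05, 0.002, 0.005, 0, 0, 0.51, 1], [0.046, 0.005, 0.024, 0, 0, 0.51, 1], [0.045, 0.006, 0.031, 0, 0, 0.51, 1], [0.043, 0.008, 0.038, 0, 0, 0.51, 1], [0.043, 0.008, 0.038, 0, 0, 0.51, 1]]

```text
t: 7.38
ee_pos: [549.1, -97.2, 66.9]
orientation: [168.8, 3.5, 96.4]
wrist_force: [-0.3, -0.6, -0.7]
opening: -0.2
finger_force: 0.0
```

Run:
```python
from h import *
s=monitor.observe();print(s['q'].round(1), s['ee_pos']-tp(-163,84,0,12)[0])
a=grab('top')['color'][180:290,310:390]; b=grab('side')['color'][150:260,300:380]
cv2.imwrite('pics/d.png',cv2.resize(np.hstack([a,b]),None,fx=5,fy=5,interpolation=cv2.INTER_CUBIC))
rows([tp(-163,84,-12,12)]+[tp(t,84,-12,12) for t in range(-159,-80,5)])
```

```text
[ 26.6  34.6 -28.6 115.8  40.9  26.8 -25.1] [ 0.36090541 -0.79856063 -0.80615943]
[np.float64(-0.0), np.float64(0.003), np.float64(0.011), np.float64(-0.0), np.float64(0.0), np.float64(-0.0), 1]
[np.float64(-0.006), np.float64(0.004), np.float64(0.011), np.float64(-0.0), np.float64(0.0), np.float64(-0.07), 1]
[np.float64(-0.013), np.float64(0.004), np.float64(0.01), np.float64(-0.0), np.float64(0.0), np.float64(-0.16), 1]
[np.float64(-0.021), np.float64(0.006), np.float64(0.009), np.float64(-0.0), np.float64(0.0), np.float64(-0.25), 1]
[np.float64(-0.028), np.float64(0.008), np.float64(0.007), np.float64(-0.01), np.float64(0.0), np.float64(-0.33), 1]
[np.float64(-0.034), np.float64(0.01), np.float64(0.006), np.float64(-0.01), np.float64(0.0), np.float64(-0.42), 1]
[np.float64(-0.041), np.float64(0.013), np.float64(0.004), np.float64(-0.01), np.float64(0.0), np.float64(-0.51), 1]
[np.float64(-0.047), np.float64(0.017), np.float64(0.003), np.float64(-0.01), np.float64(0.0), np.float64(-0.6), 1]
[np.float64(-0.053), np.float64(0.021), np.float64(0.001), np.float64(-0.01), np.float64(-0.
[... 274 characters left out ...]
(-0.068), np.float64(0.036), np.float64(-0.005), np.float64(-0.01), np.float64(-0.0), np.float64(-0.95), 1]
[np.float64(-0.071), np.float64(0.041), np.float64(-0.007), np.float64(-0.01), np.float64(-0.0), np.float64(-1.03), 1]
[np.float64(-0.075), np.float64(0.048), np.float64(-0.01), np.float64(-0.01), np.float64(-0.0), np.float64(-1.12), 1]
[np.float64(-0.078), np.float64(0.054), np.float64(-0.012), np.float64(-0.01), np.float64(-0.0), np.float64(-1.21), 1]
[np.float64(-0.08), np.float64(0.061), np.float64(-0.014), np.float64(-0.01), np.float64(-0.0), np.float64(-1.29), 1]
[np.float64(-0.081), np.float64(0.067), np.float64(-0.017), np.float64(-0.01), np.float64(-0.0), np.float64(-1.38), 1]
```

View pics/d.png

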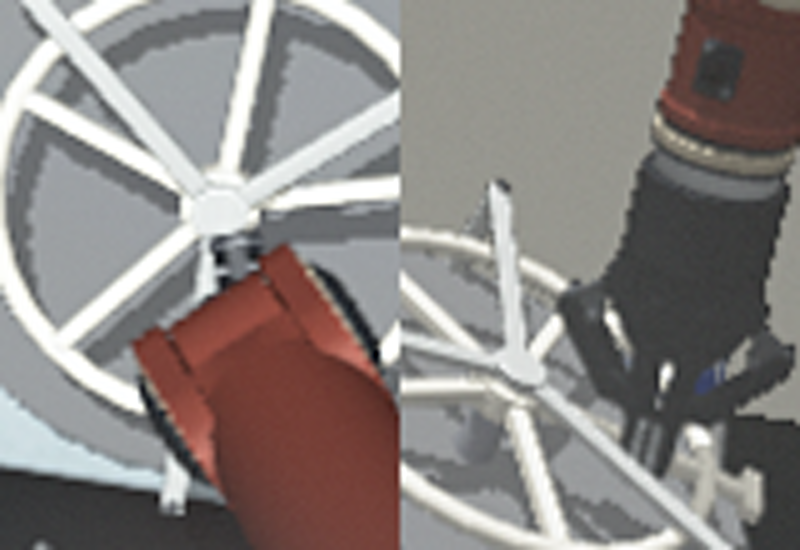

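The fingers are now down behind the bridge arm, beside the stem spoke. I'll lower the last bit and push.

Emit:
send_rows:
  targets:
    - [[0, 0.003, 0.011, 0, 0, 0, 1], [0, 0.003, 0.011, 0, 0, 0, 1], [-0.006, 0.004, 0.011, 0, 0, -0.07, 1], [-0.013, 0.004, 0.01, 0, 0, -0.16, 1], [-0.021, 0.006, 0.009, 0, 0, -0.25, 1], [-0.028, 0.008, 0.007, 0, 0, -0.33, 1], [-0.034, 0.01, 0.006, 0, 0, -0.42, 1], [-0.041, 0.013, 0.004, 0, 0, -0.51, 1], [-0.041, 0.013, 0.004, 0, 0, -0.51, 1]]

```text
t: 8.6
ee_pos: [566.7, -136.1, 68.4]
orientation: [171.9, 8.5, 125.3]
wrist_force: [-0.1, 0.0, -0.5]
opening: -0.0
finger_force: 0.3
```

```bash
cat >> h.py <<'E'
def spokes():
    out=[]
    for nm in('top','side'):
        f=grab(nm); W=cloud(f); D=W-hub; a=D@U;b=D@L;h=D@n; r=np.hypot(a,b); th=np.degrees(np.arctan2(b,a)); br=f['color'].mean(-1)
        sp=(r>35)&(r<105)&(h>-9)&(h<9)&(br>160)&(f['color'].max(-1)-f['color'].min(-1)<25)
        z=np.exp(5j*np.radians(th[sp])).sum(); st=(r>128)&(r<150)&(np.abs(h)<9)&(br>150)&(np.abs(th)>7)
        out.append((nm,'spokes mod72',round(float(np.degrees(np.angle(z))/5),1),'conc',round(abs(z)/sp.sum(),2),'stem',np.median(th[st]).round(1) if st.any() else None,int(st.sum())))
    for o in out: print(*o)
E
python3 - <<'E'
from h import *
s=monitor.observe();print(s['q'].round(1), s['ee_pos']-tp(-134,84,-12,12)[0])
spokes()
rows([tp(t,84,-12,12) for t in range(-129,-80,5)])
E
```

```text
[ 36.3  38.4 -38.4 111.6  47.2  32.9   3.2] [-0.37306916 -0.01254211  0.15750323]
top spokes mod72 27.9 conc 0.98 stem None 0
side spokes mod72 27.5 conc 0.95 stem -118.3 23
[np.float64(-0.007), np.float64(0.001), np.float64(-0.001), np.float64(-0.01), np.float64(-0.0), np.float64(-0.09), 1]
[np.float64(-0.014), np.float64(0.001), np.float64(-0.003), np.float64(-0.01), np.float64(-0.0), np.float64(-0.17), 1]
[np.float64(-0.021), np.float64(0.003), np.float64(-0.005), np.float64(-0.01), np.float64(-0.0), np.float64(-0.26), 1]
[np.float64(-0.028), np.float64(0.005), np.float64(-0.007), np.float64(-0.01), np.float64(-0.0), np.float64(-0.35), 1]
[np.float64(-0.035), np.float64(0.007), np.float64(-0.009), np.float64(-0.01), np.float64(-0.0), np.float64(-0.44), 1]
[np.float64(-0.041), np.float64(0.01), np.float64(-0.012), np.float64(-0.01), np.float64(-0.0), np.float64(-0.52), 1]
[np.float64(-0.047), np.float64(0.014), np.float64(-0.014), np.float64(-0.01), np.float64(-0.0), np.float64(-0.61), 1]
[np.float64(-0.052), np.float64(0.018), np.float64(-0.016), np.float64(-0.0), np.float64(-0.0), np.float64(-0.7), 1]
[np.float64(-0.057), np.float64(0.023), np.float64(-0.018), np.float64(-0.0), np.float64(-0.0), np.float64(-0.79), 1]
[np.float64(-0.062), np.float64(0.028), np.float64(-0.021), np.float64(-0.0), np.float64(-0.0), np.float64(-0.87), 1]
```

Emit:
send_rows:
  targets:
    - [[-0.007, 0.001, -0.001, 0, 0, -0.09, 1], [-0.014, 0.001, -0.003, 0, 0, -0.17, 1], [-0.021, 0.003, -0.005, 0, 0, -0.26, 1], [-0.028, 0.005, -0.007, 0, 0, -0.35, 1], [-0.035, 0.007, -0.009, 0, 0, -0.44, 1], [-0.041, 0.01, -0.012, 0, 0, -0.52, 1], [-0.047, 0.014, -0.014, 0, 0, -0.61, 1], [-0.052, 0.018, -0.016, 0, 0, -0.7, 1], [-0.057, 0.023, -0.018, 0, 0, -0.79, 1], [-0.057, 0.023, -0.018, 0, 0, -0.79, 1], [-0.057, 0.023, -0.018, 0, 0, -0.79, 1]]

```text
t: 10.07
ee_pos: [613.7, -168.0, 97.5]
orientation: [-179.5, 11.7, 171.2]
wrist_force: [-0.5, 0.2, -0.4]
opening: -0.0
finger_force: 0.4
```

Run:
```python
from h import *
s=monitor.observe();print(s['t'],s['q'].round(1), s['ee_pos']-tp(-89,84,-12,12)[0])
spokes()
rows([tp(-95,84,-12,12)]+[tp(-95,84,55,12)]+[tp(t,84,45,12) for t in(-110,-125,-140,-155,-162)]+[tp(-162,84,h,12) for h in(30,15,0,-12)])
```

```text
10.075 [ 44.7  44.4 -52.9 101.5  51.7  47.2  49.7] [-0.2451908   0.31276254 -0.67672331]
top spokes mod72 0.8 conc 0.97 stem 1.0 2
side spokes mod72 0.5 conc 0.95 stem None 0
[np.float64(0.008), np.float64(0.0), np.float64(0.002), np.float64(-0.0), np.float64(-0.0), np.float64(0.11), 1]
[np.float64(0.029), np.float64(0.001), np.float64(-0.061), np.float64(-0.0), np.float64(-0.0), np.float64(0.11), 1]
[np.float64(0.046), np.float64(0.006), np.float64(-0.045), np.float64(-0.0), np.float64(-0.0), np.float64(0.37), 1]
[np.float64(0.064), np.float64(0.016), np.float64(-0.039), np.float64(-0.01), np.float64(-0.0), np.float64(0.63), 1]
[np.float64(0.079), np.float64(0.031), np.float64(-0.034), np.float64(-0.01), np.float64(-0.0), np.float64(0.89), 1]
[np.float64(0.09), np.float64(0.05), np.float64(-0.03), np.float64(-0.01), np.float64(-0.0), np.float64(1.16), 1]
[np.float64(0.093), np.float64(0.06), np.float64(-0.029), np.float64(-0.01), np.float64(-0.0), np.float64(1.28), 1]
[np.float64(0.089), np.float64(0.06), np.float64(-0.015), np.float64(-0.01), np.float64(-0.0), np.float64(1.28), 1]
[np.float64(0.084), np.float64(0.06), np.float64(-0.001), np.float64(-0.01), np.float64(-0.0), np.float64(1.28), 1]
[np.float64(0.079), np.float64(0.06), np.float64(0.013), np.float64(-0.01), np.float64(-0.0), np.float64(1.28), 1]
[np.float64(0.076), np.float64(0.06), np.float64(0.025), np.float64(-0.01), np.float64(-0.0), np.float64(1.28), 1]
```

Emit:
send_rows:
  targets:
    - [[0.008, 0, 0.002, 0, 0, 0.11, 1], [0.015, 0, -0.02, 0, 0, 0.11, 1], [0.029, 0.001, -0.061, 0, 0, 0.11, 1], [0.038, 0.004, -0.053, 0, 0, 0.24, 1], [0.046, 0.006, -0.045, 0, 0, 0.37, 1], [0.055, 0.011, -0.042, 0, 0, 0.5, 1], [0.064, 0.016, -0.039, 0, 0, 0.63, 1], [0.072, 0.023, -0.037, 0, 0, 0.76, 1], [0.079, 0.031, -0.034, 0, 0, 0.89, 1], [0.085, 0.04, -0.032, 0, 0, 1.02, 1], [0.09, 0.05, -0.03, 0, 0, 1.16, 1], [0.093, 0.06, -0.029, 0, 0, 1.28, 1], [0.093, 0.06, -0.029, 0, 0, 1.28, 1], [0.089, 0.06, -0.015, 0, 0, 1.28, 1], [0.084, 0.06, -0.001, 0, 0, 1.28, 1], [0.081, 0.06, 0.006, 0, 0, 1.28, 1], [0.079, 0.06, 0.013, 0, 0, 1.28, 1], [0.076, 0.06, 0.025, 0, 0, 1.28, 1], [0.076, 0.06, 0.025, 0, 0, 1.28, 1]]

```text
t: 12.55
ee_pos: [554.5, -98.2, 56.4]
orientation: [169.0, 3.7, 97.5]
wrist_force: [-0.4, -0.7, -0.6]
opening: 0.0
finger_force: 0.0
```

Run:
```python
from h import *
s=monitor.observe();print(s['t'],s['q'].round(1), s['ee_pos']-tp(-162,84,-12,12)[0])
spokes()
rows([tp(t,84,-12,12) for t in list(range(-157,-90,5))+[-94]])
```

```text
12.55 [ 26.2  36.  -28.2 115.3  42.6  26.3 -25.4] [-0.24001923  0.62879736 -1.10915987]
top spokes mod72 0.4 conc 0.95 stem -71.7 63
side spokes mod72 0.7 conc 0.94 stem -70.3 32
[np.float64(-0.008), np.float64(0.0), np.float64(-0.001), np.float64(-0.01), np.float64(0.0), np.float64(-0.09), 1]
[np.float64(-0.015), np.float64(0.001), np.float64(-0.002), np.float64(-0.01), np.float64(0.0), np.float64(-0.17), 1]
[np.float64(-0.022), np.float64(0.002), np.float64(-0.003), np.float64(-0.01), np.float64(0.0), np.float64(-0.26), 1]
[np.float64(-0.029), np.float64(0.004), np.float64(-0.004), np.float64(-0.01), np.float64(0.0), np.float64(-0.35), 1]
[np.float64(-0.036), np.float64(0.007), np.float64(-0.006), np.float64(-0.01), np.float64(0.0), np.float64(-0.44), 1]
[np.float64(-0.042), np.float64(0.01), np.float64(-0.008), np.float64(-0.01), np.float64(-0.0), np.float64(-0.52), 1]
[np.float64(-0.049), np.float64(0.014), np.float64(-0.009), np.float64(-0.01), np.float64(-0.0), np.float64(-0.61), 1]
[np.float64(-0.054), np.float64(0.018), np.float64(-0.011), np.float64(-0.01), np.float64(-0.0),
[... 152 characters left out ...]
-0.064), np.float64(0.028), np.float64(-0.015), np.float64(-0.01), np.float64(-0.0), np.float64(-0.87), 1]
[np.float64(-0.069), np.float64(0.033), np.float64(-0.017), np.float64(-0.01), np.float64(-0.0), np.float64(-0.96), 1]
[np.float64(-0.073), np.float64(0.039), np.float64(-0.02), np.float64(-0.01), np.float64(-0.0), np.float64(-1.05), 1]
[np.float64(-0.076), np.float64(0.045), np.float64(-0.022), np.float64(-0.01), np.float64(-0.0), np.float64(-1.13), 1]
[np.float64(-0.079), np.float64(0.052), np.float64(-0.024), np.float64(-0.01), np.float64(-0.0), np.float64(-1.22), 1]
[np.float64(-0.078), np.float64(0.049), np.float64(-0.023), np.float64(-0.01), np.float64(-0.0), np.float64(-1.19), 1]
```

Emit:
send_rows:
  targets:
    - [[-0.008, 0, -0.001, 0, 0, -0.09, 1], [-0.015, 0.001, -0.002, 0, 0, -0.17, 1], [-0.022, 0.002, -0.003, 0, 0, -0.26, 1], [-0.029, 0.004, -0.004, 0, 0, -0.35, 1], [-0.036, 0.007, -0.006, 0, 0, -0.44, 1], [-0.042, 0.01, -0.008, 0, 0, -0.52, 1], [-0.049, 0.014, -0.009, 0, 0, -0.61, 1], [-0.054, 0.018, -0.011, 0, 0, -0.7, 1], [-0.06, 0.023, -0.013, 0, 0, -0.79, 1], [-0.064, 0.028, -0.015, 0, 0, -0.87, 1], [-0.069, 0.033, -0.017, 0, 0, -0.96, 1], [-0.073, 0.039, -0.02, 0, 0, -1.05, 1], [-0.075, 0.042, -0.021, 0, 0, -1.09, 1], [-0.076, 0.045, -0.022, 0, 0, -1.13, 1], [-0.078, 0.049, -0.023, 0, 0, -1.19, 1], [-0.078, 0.049, -0.023, 0, 0, -1.19, 1], [-0.078, 0.049, -0.023, 0, 0, -1.19, 1]]

```text
t: 14.78
ee_pos: [607.2, -167.4, 94.4]
orientation: [179.4, 11.7, 166.0]
wrist_force: [-1.1, 0.6, 1.0]
opening: -0.1
finger_force: 0.9
```

Run:
```python
from h import *
s=monitor.observe();print(s['t'], s['ee_pos']-tp(-94,84,-12,12)[0])
spokes()
rows([tp(t,84,-12,12) for t in range(-93,-84)])
```

```text
14.775 [-0.48046737 -0.38314889 -0.10546106]
top spokes mod72 -4.4 conc 0.96 stem -9.1 23
side spokes mod72 -4.5 conc 0.95 stem -8.8 7
[np.float64(-0.002), np.float64(0.0), np.float64(-0.001), np.float64(-0.0), np.float64(-0.01), np.float64(-0.01), 1]
[np.float64(-0.003), np.float64(0.0), np.float64(-0.001), np.float64(-0.0), np.float64(-0.01), np.float64(-0.03), 1]
[np.float64(-0.005), np.float64(0.001), np.float64(-0.001), np.float64(-0.0), np.float64(-0.01), np.float64(-0.05), 1]
[np.float64(-0.006), np.float64(0.001), np.float64(-0.002), np.float64(-0.0), np.float64(-0.01), np.float64(-0.07), 1]
[np.float64(-0.007), np.float64(0.001), np.float64(-0.002), np.float64(-0.0), np.float64(-0.01), np.float64(-0.08), 1]
[np.float64(-0.009), np.float64(0.001), np.float64(-0.003), np.float64(-0.0), np.float64(-0.01), np.float64(-0.1), 1]
[np.float64(-0.01), np.float64(0.001), np.float64(-0.003), np.float64(-0.0), np.float64(-0.01), np.float64(-0.12), 1]
[np.float64(-0.011), np.float64(0.001), np.float64(-0.004), np.float64(-0.0), np.float64(-0.01), np.float64(-0.14), 1]
[np.float64(-0.013), np.float64(0.001), np.float64(-0.004), np.float64(-0.0), np.float64(-0.01), np.float64(-0.15), 1]
```

Emit:
send_rows:
  targets:
    - [[-0.002, 0, -0.001, 0, 0, -0.02, 1], [-0.004, 0, -0.001, 0, 0, -0.04, 1], [-0.0065, 0.001, -0.002, 0, 0, -0.08, 1], [-0.0065, 0.001, -0.002, 0, 0, -0.08, 1], [-0.0065, 0.001, -0.002, 0, 0, -0.08, 1]]

```text
t: 15.5
ee_pos: [614.4, -168.6, 98.0]
orientation: [-179.7, 11.8, 170.6]
wrist_force: [-2.1, -1.1, 0.8]
opening: -0.1
finger_force: 0.5
```

Run:
```python
from h import *
s=monitor.observe();print(s['t'], s['ee_pos']-tp(-90,84,-12,12)[0])
spokes()
rows([tp(-97,84,-12,12),tp(-97,84,20,12),tp(-97,84,60,12),tp(-97,84,140,12)])
```

```text
15.5 [ 1.69661246 -0.4599396   0.52739928]
top spokes mod72 1.2 conc 0.95 stem None 0
side spokes mod72 1.0 conc 0.95 stem 8.2 7
[np.float64(0.011), np.float64(0.001), np.float64(0.003), np.float64(-0.0), np.float64(-0.0), np.float64(0.13), 1]
[np.float64(0.021), np.float64(0.001), np.float64(-0.027), np.float64(-0.0), np.float64(-0.0), np.float64(0.13), 1]
[np.float64(0.034), np.float64(0.001), np.float64(-0.065), np.float64(-0.0), np.float64(-0.0), np.float64(0.13), 1]
[np.float64(0.059), np.float64(0.001), np.float64(-0.141), np.float64(-0.0), np.float64(-0.0), np.float64(0.13), 1]
```

Wheel is at about +1°, within tolerance; withdrawing.

Emit:
send_rows:
  targets:
    - [[0.005, 0, 0.001, 0, 0, 0.06, 1], [0.011, 0.001, 0.003, 0, 0, 0.13, 1], [0.016, 0.001, -0.012, 0, 0, 0.13, 1], [0.021, 0.001, -0.027, 0, 0, 0.13, 1], [0.034, 0.001, -0.065, 0, 0, 0.13, 1], [0.046, 0.001, -0.1, 0, 0, 0.13, 1], [0.059, 0.001, -0.141, 0, 0, 0.13, 1], [0.059, 0.001, -0.141, 0, 0, 0.13, 1], [0.059, 0.001, -0.141, 0, 0, 0.13, 1], [0.059, 0.001, -0.141, 0, 0, 0.13, 1]]

```text
t: 16.85
ee_pos: [528.6, -152.6, 222.9]
orientation: [178.8, 11.6, 163.1]
wrist_force: [0.0, 0.4, -0.5]
opening: 0.4
finger_force: 0.0
```

Run:
```python
from h import *
s=monitor.observe();print(s['t'],s['ee_pos'],s['wrist_force'])
spokes(); 
a=grab('top')['color'][140:300,270:440]; b=grab('side')['color'][160:310,240:410]
cv2.imwrite('pics/e.png',np.hstack([cv2.resize(a,(400,376)),cv2.resize(b,(400,376))]))
```

```text
16.85 [ 528.5557638  -152.57356135  222.90158325] [ 0.04901784  0.35634848 -0.51808607]
top spokes mod72 0.9 conc 0.96 stem None 0
side spokes mod72 0.8 conc 0.95 stem 7.7 9
```

View pics/e.png

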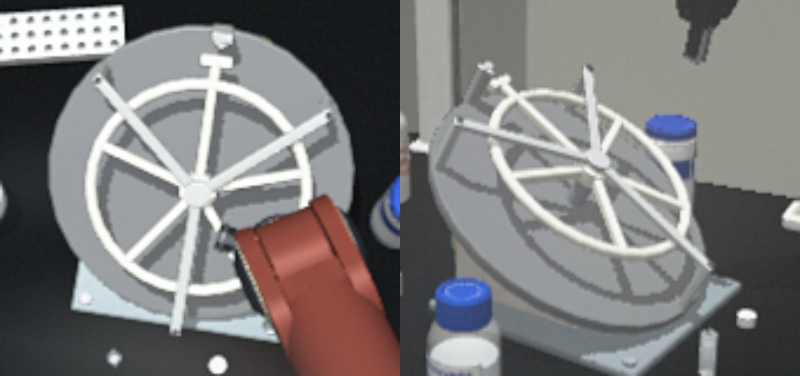

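The T stem (crop 215,62) points at the pointer (222,38), the finger is clear above, and the bystanders are in place.

```bash
python3 -c "
from workcell import ctrl; print(ctrl.finish_job())"
```

```text
the job is handed in; nothing more can be done
None
```

I turned the wheel with two spoke pushes, leaving the stem about 1° from the pointer by the camera measurement (limit about 6°); the arm was clear, the bystanders looked undisturbed, and I handed the job in at about 17 s, with no verdict returned.

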